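Lock the pot carrier and snap the paint pot's lid home

ROBOT

A 6-joint arm with a two-finger parallel gripper is mounted at the origin on the work surface. World frame = base frame: x ahead of the robot, y to its left, z up, the work surface at z = 0. Lengths are in m, angles in rad, forces in N, time in s.
With the tool pointing down it reaches from about 0.35 to 0.975 m from the base axis. Payload 4.9 kg.
Tool frame: the origin (TCP) lies between the finger pads, 19 mm behind the fingertips; this is the grasp point; z points along the fingers, y is the line along which they close (so a half turn about z gives the same grasp; the last joint's range is limited). The gripper opens to 85 mm and grips with 20 to 120 N. Pads are 22 mm wide; open, the fingers measure 114 mm over their backs; the gripper's body (76 mm by 85 mm) begins 54 mm behind the grasp point. The pads swing forward as they close: fully open they stand 13 mm farther back than shut.
Start: joints at [-1.332, 0.053, 1.613, -0, 1.476, -0.119], TCP at [0.219, -0.585, 0.25] pointing down, gripper open.
Joint ranges: [-3.01, 3.01], [-1.01, 2.22], [0.06, 2.58], [-1.02, 4.17], [0.09, 2.62], [-3.14, 3.14]. Speed limits (rad/s): [2.57, 2.57, 3.14, 3.14, 3.14, 3.14].

INTERFACE

Orientations are given as a unit quaternion [w, x, y, z].
In Python, from plant import manip gives the robot as it stands. The module is installed in compiled form; this text tells all that it offers.
- The arm moves only by the tool arm_command, never from a script. Its argument "moves" is a list of rows, each a list of 3 entries, a list of its own where there are three numbers: the opening, from -1 (shut) to 1 (fully open), then the shift along the tool's x, y, z in units of 0.15 m (1.0 is 0.15 m), then the turn about the tool's z in units of 2 pi rad (1.0 is 2 pi rad). A call has 1 to 20 rows; each row is the pose to reach, as a shift and turn from the pose commanded when the call began, along the tool's axes at that moment, turning the shorter way round; what a row does not reach only later rows make up. A row lasts 1/12 s, in which the tool goes at most 41.7 mm and 7.16 degrees, less where a joint would pass 70% of its speed; a pose out of reach is approached as far as the arm can. A call with a number of a shift or a turn outside -1 to 1 is refused whole. A call with a gripper value outside its range is refused whole. The fingers move at their own pace and stop on an object; the grip force is fixed at half the most. Time passes only in rows, so rows that repeat a pose let the fingers close. It gives the time, the measured TCP pose, the force, the opening and the grip force at its end, in the units of the state.
- manip.state(): the state, without advancing time (a new reading comes with each control period).
- manip.grab_frame(name): name is "scene" or "top"; returns a dict with "frame" (400x640x3 uint8, red, green, blue), "fx", "fy", "cx", "cy" (pixels), "k1" (the pictures are not rectified: a ray, as slopes to the right and down, at radius r is drawn at 1 + k1 r^2 times it, then the intrinsics apply), "R" (3x3) and "t" (3): a world point X has camera coordinates R X + t. Camera axes: x right, y down, z forward; pixel columns grow to the right and rows downward; lengths in m; the calibration is good to about 2 mm. A picture is of the moment at which its call begins. There is no depth.
- manip.job_done(): hands the job in; it is judged then, once.
Trained networks look in a picture, given as the dict that the camera call returned (one of the last four; its "shot" number tells which), for a name from the list of things; names that differ only in an ending like _2 or _b are one class to them, and where a whole thing is asked for, a point or a joint stands for the part that bears it (a point fixed in the world has none). Each returns a list of dicts, best first, with "confidence" (0 to 1); they miss things now and then, are a little off and sometimes report something else, mostly with a low value. They report only what shows in the picture. A call takes as long as a camera call.
- manip.search_frame(picture, target): "extent" ([left, top, right, bottom] in pixels, round what is visible of it).
The state is a dict: "time": time; "joint_pos": joint angles; "joint_vel": joint speeds; "joint_efforts": joint torques, N m; "tool_pos": TCP position; "tool_rot": TCP orientation; "contact_force": force on the tool from outside, world axes, zero at the start; "ft_torque": the same for the moment, N m; "gripper_width": opening from 0.0 (shut) to 1.0 (fully open); "grasp_force": force on a finger pad.
Only numpy, scipy, OpenCV 4.12 (cv2) and the standard library are available. Lean on these libraries where they do the work, as an engineer would, in place of code of your own. Each camera call takes 0.05 s, during which the arm holds its last target. There are 200 camera calls.

TASK

Lock the sliding pot carrier where it stands by turning its yellow clamp knob clockwise to its stop. Then take the blue lid from the wood slice, put it on the open paint pot and press until it snaps in fully home, flush on the rim, and keep pressing: finish with the fingers still on the lid, pushing it firmly down (about 10 N). Leave the other things on the table as they are.

Things in the scene. Friction and masses are not known exactly. Their poses are not given: they have to be found in the camera images.
- board: plywood lidding board, 104 x 280 mm (its x, y), 12 mm thick, fixed to the table, origin at the centre of its underside. Two aluminium rails along its y; the carrier slides along its y.
- carrier: blue carrier plate, 80 x 190 x 16 mm, top 28.5 mm above the table, origin at the centre of its underside, axes as the board's. Slides along y with about 4 N of friction (35 mm either way from mid-board) until the knob at its stop holds it fast. The pot is fixed to it 52.5 mm to +y of its origin, the knob stands 52.5 mm to -y. Pot and catches belong to this body.
- pot_mouth (a point): centre of the mouth of the white paint pot with the orange label, at the height of its rim, 83.5 mm above the table; z up. Pot 66 mm outside diameter, 55 mm tall, mouth 58 mm diameter, inside depth 35 mm. Four red sprung catches, 8 mm below the rim, reach inwards through the wall to a 48 mm circle and give way outwards.
- clamp_grip (a point): centre of the grip bar of the yellow clamp knob, on its vertical turning axis, 65.5 mm above the table, 7 mm below the bar's top. The bar is 42 mm long along this point's x axis, 14 mm thick along its y, 32 mm tall, on a disc 44 mm in diameter and 8 mm thick; z up.
- clamp (a joint): angle of the clamp knob, rad: 0 loose with the bar along the carrier, grows clockwise seen from above, stop at 1.4 (locked above 1.2). It stays where it is left; turning takes about 0.15 to 0.25 N m.
- slice: round wood slice the lid stands on, 114 mm diameter, 12 mm thick, fixed to the table, origin at the centre of its underside
- lid: blue round snap lid, 70 g, standing on its plug; origin at the centre of its underside, z up. Plug 21 mm tall (42 mm diameter at the foot, 54 mm at 8.5 mm up, then a 45 mm neck), flange 74 mm diameter and 5 mm thick, then a round grip 24 mm in diameter and 28 mm tall. Whole height 54 mm. Its turn about z does not matter.
- lid_flange (a point): centre of the underside of the lid's flange, 21 mm above the lid's origin; meets pot_mouth when home. Pressed down, the lid meets the catches about 8 mm before home, needs a push rising to about 10 to 20 N, then snaps in suddenly (the catches draw it in over the last 4 mm, so a hand that holds it back feels a pull) until the flange meets the rim.
- lid_grip (a point): on the lid's axis, 24 mm above the flange's top face and 4 mm below the top of the round grip: a place for the TCP to grip
- jar_pink: paint jar with red label and white cap, 60 dia x 75 tall, beside the wood slice; a bystander, to be left alone; origin at the centre of its underside
- tape: yellow roll of tape lying flat, 76 dia x 20 tall, beside the wood slice; a bystander, to be left alone; origin at the centre of its underside
- brush: paint brush, 170 long, lying flat beside the wood slice; a bystander, to be left alone; origin at the centre of its underside
- jar_green: paint jar with green label, 64 dia x 85 tall, at the back of the table; a bystander, to be left alone; origin at the centre of its underside
- jar_brown: paint jar with brown label and black cap, 64 dia x 85 tall, at the back; a bystander, to be left alone; origin at the centre of its underside
- twine: spool of twine, 72 dia x 90 tall, at the back; a bystander, to be left alone; origin at the centre of its underside
- glue: yellow glue bottle with orange cap, 50 dia x 130 tall, at the left; a bystander, to be left alone; origin at the centre of its underside

How it is judged:
By the outcome, as a careful person would: the job done as asked, in the order asked, and still so for the second after the job is handed in, while the arm keeps its last pose, push and grip.
It also fails if it takes over 61 s, if anything falls off the work surface, if the arm or the gripper's body presses on something with over 40 N, if the wrist force passes 120 N, or if a joint passes its speed limit or range.

## Working session

There is one attempt and no reset: what is moved stays moved. The work goes in short steps, Python scripts to look and compute and a tool call to move; the robot and the scene stay as the last step left them, time stands still between calls to the robot, and variables do not carry over. Pictures are saved under pics/ and viewed, at most 10 in all, crops included, and the job is handed in when it is done.

Besides the shell and the picture viewer there is one more tool, called after ">>>" in YAML: its name, and indented under it one key for each argument. arm_command: Moves the arm, as the interface text tells. Shifts and turns lie within -1 to 1; 1 stands for 0.15 m of shift or 2 pi rad of turn. Its arguments: {"type":"object","properties":{"moves":{"type":"array"}},"required":["moves"]}

```bash
mkdir -p pics; cat > h.py <<'E'
import numpy as np, cv2
from plant import manip
def ray(p,u,v):
    xd=np.array([(u-p["cx"])/p["fx"],(v-p["cy"])/p["fy"]]); x=xd.copy()
    for _ in range(20): x=xd/(1+p["k1"]*(x@x))
    R=np.array(p["R"]); t=np.array(p["t"])
    return -R.T@t, R.T@np.array([x[0],x[1],1.])
def onz(p,u,v,z):
    o,d=ray(p,u,v); return o+d*(z-o[2])/d[2]
def proj(p,X):
    c=np.array(p["R"])@np.array(X)+np.array(p["t"]); x=c[:2]/c[2]; x=x*(1+p["k1"]*(x@x))
    return np.array([p["fx"]*x[0]+p["cx"],p["fy"]*x[1]+p["cy"]])
def save(p,n): cv2.imwrite(n,p["frame"][:,:,::-1])
E
python3 - <<'E'
from h import *
s=manip.state(); print({k:np.round(v,3).tolist() for k,v in s.items()})
for n in("top","scene"):
    p=manip.grab_frame(n); save(p,f"pics/{n}0.png")
    print(n,"cam",np.round(-np.array(p["R"]).T@p["t"],3),p["fx"],p["k1"])
    for t in("board","carrier","pot_mouth","clamp_grip","slice","lid","lid_flange","lid_grip"):
        print(t,[(np.round(d["extent"],1).tolist(),round(d["confidence"],2)) for d in manip.search_frame(p,t)[:2]])
E
```

```text
{'time': 0.0, 'joint_pos': [-1.332, 0.053, 1.614, 0.0, 1.476, -0.119], 'joint_vel': [0.0, -0.001, -0.001, 0.001, -0.001, -0.002], 'joint_efforts': [-0.0, -39.368, -37.018, -0.0, 0.007, 0.0], 'tool_pos': [0.219, -0.585, 0.249], 'tool_rot': [-0.001, 0.984, 0.178, -0.0], 'contact_force': [0.299, 0.461, 0.103], 'ft_torque': [0.013, 0.031, -0.016], 'grasp_force': 0.0, 'gripper_width': 1.002}
top cam [0.555 0.101 1.294] 463.41136937778685 -0.10150739488902705
board [([228.5, 205.3, 335.0, 268.2], 0.67)]
carrier [([255.1, 215.0, 322.7, 258.6], 0.67)]
pot_mouth []
clamp_grip [([295.3, 230.9, 319.1, 255.4], 0.78)]
slice [([414.9, 209.2, 456.2, 252.4], 0.72)]
lid [([414.8, 221.3, 443.7, 247.8], 0.75)]
lid_flange [([418.1, 218.1, 442.0, 246.3], 0.61)]
lid_grip [([418.3, 221.5, 442.9, 249.0], 0.72)]
scene cam [1.492 0.123 0.989] 392.29726582371507 -0.09979781621752651
board [([307.2, 176.7, 390.9, 220.7], 0.93)]
carrier [([316.4, 178.7, 371.0, 207.3], 0.66)]
pot_mouth [([316.3, 179.5, 369.4, 206.3], 0.96), ([319.6, 179.2, 336.5, 194.6], 0.36)]
clamp_grip [([320.0, 181.6, 336.8, 194.9], 0.72)]
slice [([214.2, 189.8, 241.0, 205.0], 0.81)]
lid [([224.7, 176.9, 241.0, 193.8], 0.74), ([314.1, 179.1, 369.5, 206.8], 0.7)]
lid_flange [([221.2, 179.5, 242.6, 198.2], 0.71)]
lid_grip [([222.2, 179.9, 244.3, 194.9], 0.57)]
```

```bash
python3 - <<'E'
import cv2
a=cv2.imread("pics/top0.png"); cv2.imwrite("pics/top0c.png",cv2.resize(a[190:290,215:475],None,fx=3,fy=3,interpolation=cv2.INTER_CUBIC))
b=cv2.imread("pics/scene0.png"); cv2.imwrite("pics/scene0c.png",cv2.resize(b[140:240,200:400],None,fx=4,fy=4,interpolation=cv2.INTER_CUBIC))
E
```

```text
(no output)
```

View pics/top0c.png

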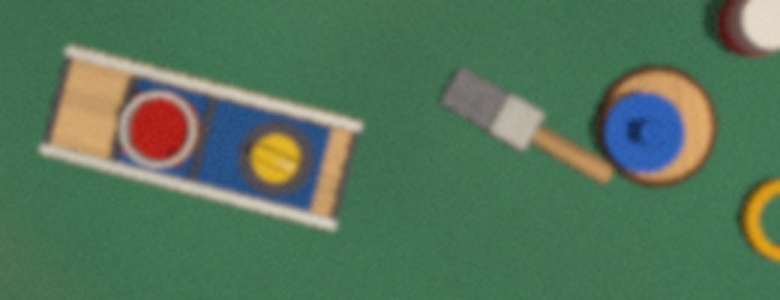

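View pics/scene0c.png

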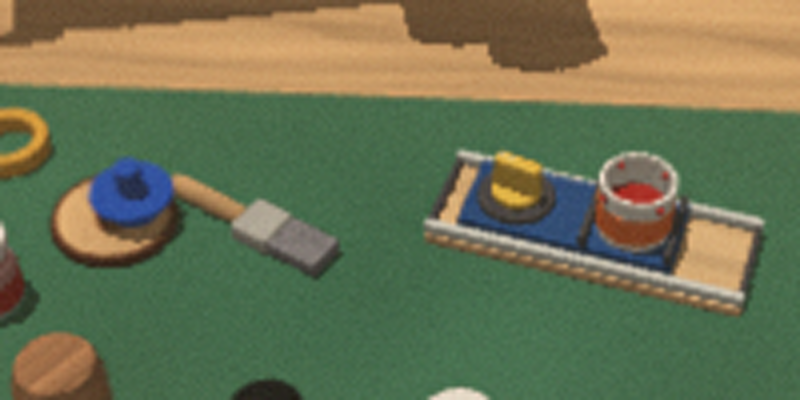

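View pics/top0.png

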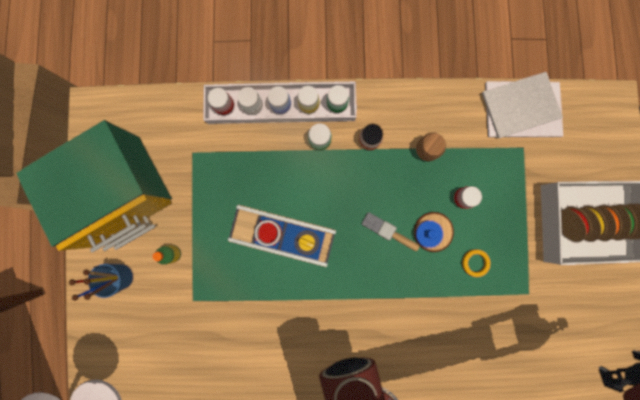

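Top view: pot mouth at about (268,233), knob at (307,242) and lid at about (430,234), on the left side of the slice. The carrier's -y end points right in the image. Next I'll refine by segmentation.

```bash
cat > seg.py <<'E'
from h import *
def blob(p,box,f):
    x0,y0,x1,y1=box; im=cv2.resize(p["frame"][y0:y1,x0:x1],None,fx=4,fy=4,interpolation=cv2.INTER_CUBIC)
    hsv=cv2.cvtColor(im,cv2.COLOR_RGB2HSV); m=f(hsv[...,0].astype(int),hsv[...,1].astype(int),hsv[...,2].astype(int)).astype(np.uint8)
    n,l,st,c=cv2.connectedComponentsWithStats(m); k=1+np.argmax(st[1:,4]); 
    x,y,w,h=st[k,:4]; T=lambda a,b:((a+.5)/4-.5+x0,(b+.5)/4-.5+y0)
    cnt=max(cv2.findContours((l==k).astype(np.uint8),0,1)[0],key=len)
    e=cv2.minEnclosingCircle(cnt); q=cv2.minAreaRect(cnt)
    return dict(cen=T(*c[k]),bb=T(x,y)+T(x+w-1,y+h-1),circ=(T(*e[0]),e[1]/4),rect=[T(*a) for a in cv2.boxPoints(q)],area=st[k,4]/16)
E
python3 - <<'E'
from seg import *
p=manip.grab_frame("top"); s=manip.grab_frame("scene")
r=lambda x:np.round(x,4).tolist()
yel=lambda h,S,v:(h>18)&(h<35)&(S>150)&(v>90)
blu=lambda h,S,v:(h>100)&(h<125)&(S>150)&(v>60)
red=lambda h,S,v:((h<8)|(h>172))&(S>150)&(v>80)
b=blob(p,(410,205,460,258),blu);print("lid top",b['bb'],b['circ'],r(onz(p,*b['circ'][0],.038)),"diam",b['circ'][1]*2*(1.294-.038)/p['fx'])
b=blob(p,(292,226,322,262),yel);print("knob top",b['bb'],b['circ'],r(onz(p,*b['circ'][0],.04)),2*b['circ'][1]*(1.294-.04)/p['fx'])
b=blob(p,(250,212,290,255),red);print("red top",b['circ'],r(onz(p,*b['circ'][0],.0485)),2*b['circ'][1]*(1.294-.0485)/p['fx'])
b=blob(p,(250,212,290,255),lambda h,S,v:(S<70)&(v>110));print("ring top",b['bb'],b['circ'],r(onz(p,*b['circ'][0],.0835)),2*b['circ'][1]*(1.294-.0835)/p['fx'])
b=blob(s,(215,170,250,202),blu);print("lid scene",b['bb'],b['rect'])
b=blob(s,(318,172,345,200),yel);print("knob scene",b['bb'],b['cen'])
im=cv2.resize(p["frame"][225:262,288:325],None,fx=10,fy=10,interpolation=cv2.INTER_CUBIC)
im2=cv2.resize(s["frame"][172:209,314:374],None,fx=10,fy=10,interpolation=cv2.INTER_CUBIC)[:370]
im2=cv2.resize(im2,(400,247));c=np.zeros((370,780,3),np.uint8);c[:,:370]=im;c[:247,375:775]=im2
cv2.imwrite("pics/k.png",c[:,:,::-1])
E
```

```text
lid top (np.float64(416.125), np.float64(221.375), np.float64(441.125), np.float64(245.625)) ((428.7406597137451, 233.96926879882812), 12.775680541992188) [0.5293, -0.1818, 0.038] diam 0.06925274527591833
knob top (np.float64(297.875), np.float64(234.125), np.float64(314.375), np.float64(250.375)) ((306.0803108215332, 242.11010360717773), 8.496954917907715) [0.5136, 0.1518, 0.04] 0.04598584398722359
red top ((267.1705551147461, 232.5146198272705), 9.743342399597168) [0.5413, 0.2557, 0.0485] 0.05237391121841547
ring top (np.float64(249.625), np.float64(219.125), np.float64(289.375), np.float64(254.375)) ((271.2491931915283, 240.69919967651367), 22.70624351501465) [0.5202, 0.2409, 0.0835] 0.11862422716054641
lid scene (np.float64(222.875), np.float64(179.375), np.float64(242.125), np.float64(194.875)) [(np.float32(222.875), np.float32(179.375)), (np.float32(242.125), np.float32(179.375)), (np.float32(242.125), np.float32(194.875)), (np.float32(222.875), np.float32(194.875))]
knob scene (np.float64(322.625), np.float64(178.625), np.float64(334.375), np.float64(191.625)) (np.float64(328.6201807228916), np.float64(185.20439759036145))
```

View pics/k.png

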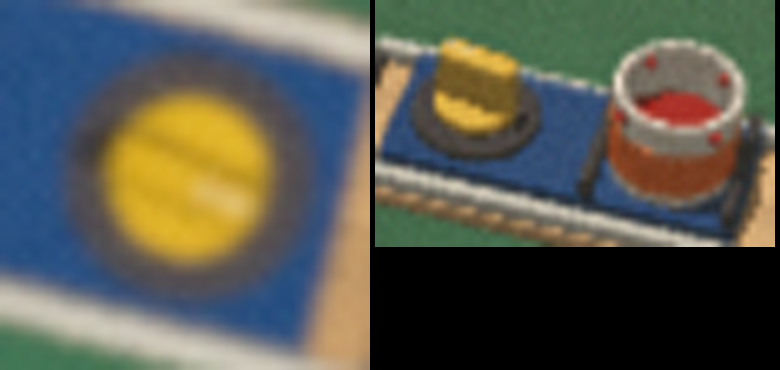

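The bar looks about 10° clockwise of the carrier axis. I'll overlay model outlines on both cameras to check the estimates.

```bash
cat > ov.py <<'E'
from seg import *
def circ(c,z,r): a=np.linspace(0,2*np.pi,60); return np.c_[c[0]+r*np.cos(a),c[1]+r*np.sin(a),0*a+z]
def rect(c,z,l,w,yaw):
    u=np.array([np.cos(yaw),np.sin(yaw)]);n=np.array([-u[1],u[0]])
    return np.array([[*(np.array(c)+i*l/2*u+j*w/2*n),z] for i,j in((1,1),(1,-1),(-1,-1),(-1,1),(1,1))])
def draw(p,shapes,box,k):
    x0,y0,x1,y1=box; im=cv2.resize(p["frame"][y0:y1,x0:x1],None,fx=k,fy=k,interpolation=cv2.INTER_CUBIC)
    for s in shapes:
        q=np.array([proj(p,X) for X in s]); q=((q-[x0,y0]+.5)*k-.5)
        cv2.polylines(im,[np.round(q*8).astype(int)],False,(255,0,255),1,shift=3)
    return im[:,:,::-1]
E
python3 - <<'E'
from ov import *
yaw=np.deg2rad(90-14.9); u=np.array([np.cos(yaw),np.sin(yaw)])
p=manip.grab_frame("top"); s=manip.grab_frame("scene")
K=np.array([.5136,.1518]); P=K+.105*u; L=np.array([.5295,-.1818]); 
P2=np.array([.5413,.2557]); print(P,P2,u)
bar=yaw-.17
C=K+.0525*u
sh=[circ(P,.0835,.033),circ(P,.0835,.029),circ(K,.0405,.022),rect(K,.0725,.042,.014,bar),rect(C,.0285,.19,.08,yaw),circ(L,.038,.037),circ(L,.033,.037),circ(L,.066,.012)]
A=draw(p,sh,(225,200,340,272),6.9); A=cv2.resize(A,(690,432)) if 0 else A
cv2.imwrite("pics/o1.png",A)
l1=draw(p,sh,(408,210,462,260),7); l2=draw(s,sh,(208,172,250,210),9); b2=draw(s,sh,(308,172,398,222),4)
h=max(l1.shape[0],l2.shape[0]); c=np.zeros((h+b2.shape[0],l1.shape[1]+l2.shape[1],3),np.uint8)
c[:l1.shape[0],:l1.shape[1]]=l1; c[:l2.shape[0],l1.shape[1]:]=l2; c[h:,:b2.shape[1]]=b2; print(c.shape)
cv2.imwrite("pics/o2.png",c)
E
```

```text
[0.54059894 0.25326949] [0.5413 0.2557] [0.25713279 0.96637608]
(550, 756, 3)
```

View pics/o1.png

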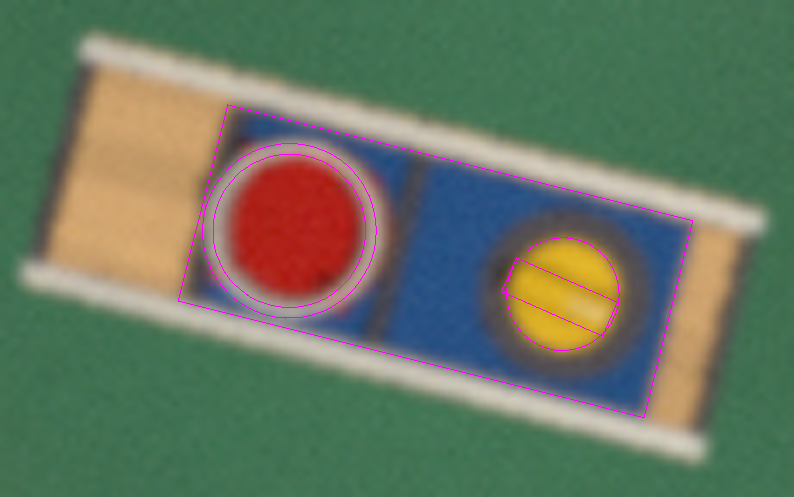

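View pics/o2.png

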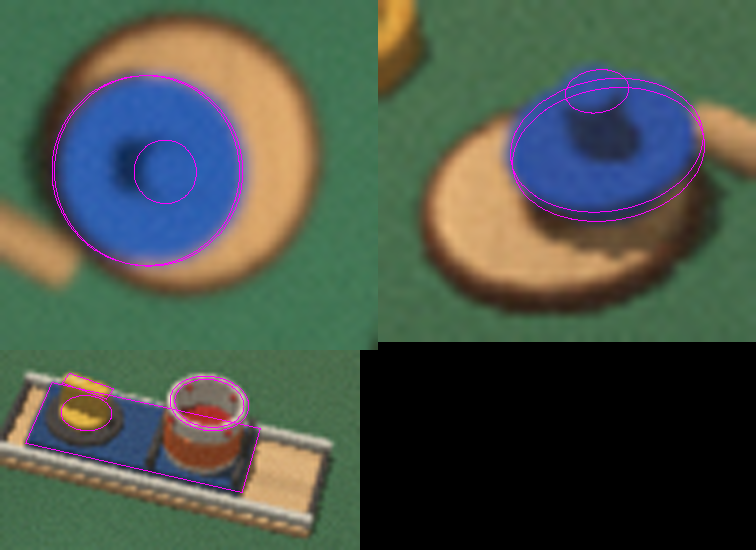

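Both overlays fit within about 2 mm: the pot ring at (290,230), the yellow disc at (562,294), and the lid flange in both views. The clamp angle is about 0.17 rad. Next I'll work out the approach.

```bash
cat > plan.py <<'E'
import sys
from h import *
from scipy.spatial.transform import Rotation as Ro
def plan(x,y,z,yaw=None):
    s=manip.state(); q=np.array(s["tool_rot"]); R=Ro.from_quat(q[[1,2,3,0]]).as_matrix()
    d=R.T@(np.array([x,y,z])-s["tool_pos"]); cy=np.degrees(np.arctan2(R[1,0],R[0,0]))
    print("shift units",np.round(d/.15,4),"yaw",cy.round(2),"tilt",np.degrees(np.arccos(-R[2,2])).round(2))
    if yaw is not None:
        t=(cy-yaw+90)%180-90; print("turn deg",t.round(2),"units",round(t/360,4))
    print("pos",np.round(s["tool_pos"],4),"F",np.round(s["contact_force"],2),"T",np.round(s["ft_torque"],3),"g",s["gripper_width"],s["grasp_force"],"t",s["time"],"j6",s["joint_pos"][5])
plan(*map(float,sys.argv[1:]))
E
python3 plan.py .513 .152 .2 65.4
```

```text
shift units [ 3.5582 -3.9179  0.3334] yaw 20.5 tilt 0.0
turn deg -44.9 units -0.1247
pos [ 0.2189 -0.5854  0.25  ] F [-0.21  0.16 -0.03] T [-0.011  0.01  -0.061] g 0.9953826887753683 0.0 t 1.1 j6 -0.1189853302019847
```

>>> arm_command:
  moves:
    - [1,[0.9,-1,0],0]
    - [1,[0.9,-1,0],0]
    - [1,[0.9,-1,0],0]
    - [1,[0.9,-1,0],0]
    - [1,[0.9,-1,0],0]
    - [1,[0.9,-1,0],0]

```text
time: 1.6
tool_pos: [0.2945, -0.3931, 0.2499]
tool_rot: [-0.001, 0.984, 0.18, 0.001]
contact_force: [0.1, -0.2, -0.6]
gripper_width: 1.0
grasp_force: 0.0
```

>>> arm_command:
  moves:
    - [1,[0.9,-1,0],0]
    - [1,[0.9,-1,0],0]
    - [1,[0.9,-1,0],0]
    - [1,[0.9,-1,0],0]
    - [1,[0.9,-1,0],0]
    - [1,[0.9,-1,0],0]

```text
time: 2.1
tool_pos: [0.3683, -0.2056, 0.2503]
tool_rot: [-0.0, 0.983, 0.181, 0.001]
contact_force: [-0.3, -1.0, 0.2]
gripper_width: 1.002
grasp_force: 0.0
```

>>> arm_command:
  moves:
    - [1,[0.9,-1,0],0]
    - [1,[0.9,-1,0],0]
    - [1,[0.9,-1,0],0]
    - [1,[0.9,-1,0],0]
    - [1,[0.9,-1,0],0]
    - [1,[0.9,-1,0],0]

```text
time: 2.6
tool_pos: [0.442, -0.0178, 0.2503]
tool_rot: [-0.001, 0.983, 0.181, 0.001]
contact_force: [-0.1, -0.4, -0.2]
gripper_width: 1.003
grasp_force: 0.0
```

>>> arm_command:
  moves:
    - [1,[0.85,-0.92,0.33],-0.1247]
    - [1,[0.85,-0.92,0.33],-0.1247]
    - [1,[0.85,-0.92,0.33],-0.1247]
    - [1,[0.85,-0.92,0.33],-0.1247]
    - [1,[0.85,-0.92,0.33],-0.1247]
    - [1,[0.85,-0.92,0.33],-0.1247]
    - [1,[0.85,-0.92,0.33],-0.1247]
    - [1,[0.85,-0.92,0.33],-0.1247]

```text
time: 3.27
tool_pos: [0.5122, 0.1514, 0.2]
tool_rot: [0.0, 0.841, 0.54, -0.001]
contact_force: [-0.2, 0.1, -0.1]
gripper_width: 1.0
grasp_force: 0.0
```

```bash
python3 plan.py .513 .152 .0655 65.4
```

```text
shift units [0.0067 0.0037 0.8968] yaw 65.43 tilt 0.06
turn deg 0.03 units 0.0001
pos [0.5122 0.1514 0.2   ] F [-0.19  0.12 -0.11] T [ 0.024 -0.004  0.003] g 0.999931137108988 0.0 t 3.2667 j6 0.577280881027046
```

>>> arm_command:
  moves:
    - [1,[0.006,0.004,0.5],0]
    - [1,[0.006,0.004,0.7],0]
    - [1,[0.006,0.004,0.8],0]
    - [1,[0.006,0.004,0.88],0]
    - [1,[0.006,0.004,0.88],0]
    - [-0.3,[0.006,0.004,0.88],0]
    - [-0.3,[0.006,0.004,0.88],0]
    - [-0.3,[0.006,0.004,0.88],0]
    - [-0.5,[0.006,0.004,0.88],0]
    - [-0.5,[0.006,0.004,0.88],0]

```text
time: 4.1
tool_pos: [0.5139, 0.1526, 0.0704]
tool_rot: [0.001, 0.842, 0.54, 0.001]
contact_force: [-0.4, -0.3, 0.1]
gripper_width: 0.301
grasp_force: 0.0
```

>>> arm_command:
  moves:
    - [-1,[0,0,0],0]
    - [-1,[0,0,0],0]
    - [-1,[0,0,0],0]
    - [-1,[0,0,0],0]
    - [-1,[0,0,0],0]

```text
time: 4.52
tool_pos: [0.5125, 0.1531, 0.07]
tool_rot: [-0.001, 0.841, 0.54, -0.0]
contact_force: [-5.5, 0.9, 8.0]
gripper_width: 0.149
grasp_force: 59.6
```

```bash
python3 plan.py .513 .152 .0655 65.4
```

```text
shift units [-0.005   0.0063  0.0303] yaw 65.41 tilt 0.08
turn deg 0.01 units 0.0
pos [0.5125 0.1531 0.07  ] F [-5.46  0.93  7.95] T [0.143 0.843 0.039] g 0.14943273566855178 59.57385063171387 t 4.5167 j6 0.5792729891230379
```

>>> arm_command:
  moves:
    - [-1,[0,-0.009,-0.005],0]
    - [-1,[0,-0.009,-0.005],0]
    - [-1,[0,-0.009,-0.005],0]

```text
time: 4.77
tool_pos: [0.5123, 0.1531, 0.0701]
tool_rot: [0.001, 0.841, 0.54, 0.001]
contact_force: [1.1, -0.6, 1.3]
gripper_width: 0.147
grasp_force: 59.4
```

>>> arm_command:
  moves:
    - [-1,[0,0,0],0.012]
    - [-1,[0,0,0],0.024]
    - [-1,[0,0,0],0.036]
    - [-1,[0,0,0],0.048]
    - [-1,[0,0,0],0.06]
    - [-1,[0,0,0],0.072]
    - [-1,[0,0,0],0.084]
    - [-1,[0,0,0],0.084]

```text
time: 5.43
tool_pos: [0.5133, 0.1522, 0.0701]
tool_rot: [0.001, 0.954, 0.301, 0.002]
contact_force: [6.0, -2.3, -0.6]
gripper_width: 0.151
grasp_force: 59.1
```

```bash
python3 plan.py .513 .152 .0655 -5.1
```

```text
shift units [-0.0024 -0.0002  0.0306] yaw 35.01 tilt 0.28
turn deg 40.11 units 0.1114
pos [0.5133 0.1522 0.0701] F [ 6.02 -2.32 -0.59] T [-0.611 -0.874 -0.149] g 0.15058291081988592 59.06914830207825 t 5.4333 j6 1.1110821510024311
```

>>> arm_command:
  moves:
    - [-1,[0.004,0.005,0],0.012]
    - [-1,[0.004,0.005,0],0.024]
    - [-1,[0.004,0.005,0],0.036]
    - [-1,[0.004,0.005,0],0.048]
    - [-1,[0.004,0.005,0],0.06]
    - [-1,[0.004,0.005,0],0.072]
    - [-1,[0.004,0.005,0],0.084]
    - [-1,[0.004,0.005,0],0.096]
    - [-1,[0.004,0.005,0],0.104]
    - [-1,[0.004,0.005,0],0.104]

```text
time: 6.27
tool_pos: [0.5139, 0.1507, 0.0701]
tool_rot: [0.002, 1.0, -0.02, 0.002]
contact_force: [3.2, -7.2, 2.4]
gripper_width: 0.155
grasp_force: 59.4
```

```bash
python3 plan.py .513 .152 .0655 -5.1
```

```text
shift units [-0.0064 -0.0082  0.0308] yaw -2.34 tilt 0.32
turn deg 2.76 units 0.0077
pos [0.5139 0.1507 0.0701] F [ 3.21 -7.21  2.45] T [-1.307 -0.575 -0.022] g 0.15537844318875255 59.377909898757935 t 6.2667 j6 1.762621328942602
```

>>> arm_command:
  moves:
    - [-1,[0,0,0],0.008]
    - [-1,[0,0,0],0.014]
    - [-1,[0,0,0],0.014]

```text
time: 6.52
tool_pos: [0.5139, 0.1506, 0.0702]
tool_rot: [0.003, 0.998, -0.063, 0.002]
contact_force: [3.6, -8.4, 1.6]
gripper_width: 0.15
grasp_force: 60.0
```

```bash
python3 plan.py .513 .152 .0655 -5.1
```

```text
shift units [-0.007  -0.0088  0.0309] yaw -7.24 tilt 0.35
turn deg -2.14 units -0.0059
pos [0.5139 0.1506 0.0702] F [ 3.62 -8.41  1.62] T [-1.355 -0.519  0.637] g 0.14973512110030077 59.964176416397095 t 6.5167 j6 1.8485014296035869
```

>>> arm_command:
  moves:
    - [-0.2,[0,0,0],0.014]
    - [-0.2,[0,0,0],0.014]
    - [-0.2,[0,0,0],0.014]
    - [-0.2,[0,0,-0.3],0.014]
    - [-0.2,[0,0,-0.6],0.014]
    - [-0.2,[0,0,-0.85],0.014]
    - [-0.2,[0,0,-0.85],0.014]

```text
time: 7.1
tool_pos: [0.5167, 0.1537, 0.2065]
tool_rot: [-0.002, 0.994, -0.107, 0.007]
contact_force: [0.5, -0.6, 0.3]
gripper_width: 0.395
grasp_force: 0.0
```

```bash
python3 plan.py .529 -.182 .2 -5.1
```

```text
shift units [0.5543 2.1696 0.039 ] yaw -12.25 tilt 0.86
turn deg -7.15 units -0.0199
pos [0.5167 0.1537 0.2065] F [ 0.47 -0.56  0.29] T [ 0.042 -0.014 -0.022] g 0.3945831448566529 0.0 t 7.1 j6 1.9353205399601912
```

>>> arm_command:
  moves:
    - [1,[0.25,1,0],0]
    - [1,[0.25,1,0],0]
    - [1,[0.25,1,0],0]
    - [1,[0.25,1,0],0]
    - [1,[0.25,1,0],0]

```text
time: 7.52
tool_pos: [0.5167, -0.006, 0.1965]
tool_rot: [0.001, 0.994, -0.109, -0.0]
contact_force: [0.1, 1.5, 0.7]
gripper_width: 0.999
grasp_force: 0.0
```

>>> arm_command:
  moves:
    - [1,[0.25,1,0],0]
    - [1,[0.25,1,0],0]
    - [1,[0.25,1,0],0]
    - [1,[0.25,1,0],0]
    - [1,[0.25,1,0],0]
    - [1,[0.25,1,0],0]

```text
time: 8.02
tool_pos: [0.5211, -0.1571, 0.1962]
tool_rot: [-0.0, 0.994, -0.108, -0.0]
contact_force: [0.1, -0.5, 0.1]
gripper_width: 0.998
grasp_force: 0.0
```

```bash
python3 plan.py .529 -.182 .062 ; python3 - <<'E'
from ov import *
p=manip.grab_frame("top"); s=manip.grab_frame("scene")
yaw=np.deg2rad(90-14.9); u=np.array([np.cos(yaw),np.sin(yaw)])
K=np.array([.5136,.1518]); P=K+.105*u; C=K+.0525*u
sh=[circ(P,.0835,.033),circ(P,.0835,.029),circ(K,.0405,.022),rect(K,.0725,.042,.014,yaw-1.4),rect(C,.0285,.19,.08,yaw)]
cv2.imwrite("pics/o3.png",np.vstack([draw(p,sh,(225,200,340,272),5),np.pad(draw(s,sh,(300,172,415,219),5),((0,0),(0,0),(0,0)))]))
yel=lambda h,S,v:(h>18)&(h<35)&(S>150)&(v>90)
red=lambda h,S,v:((h<8)|(h>172))&(S>150)&(v>80)
b=blob(p,(292,226,322,262),yel);print("knob top",b['bb'],onz(p,*b['circ'][0],.04))
b=blob(p,(250,212,290,255),red);print("red top",onz(p,*b['circ'][0],.0485))
E
```

```text
shift units [0.0878 0.1514 0.8947] yaw -12.44 tilt 0.08
pos [ 0.5211 -0.1571  0.1962] F [ 0.07 -0.5   0.12] T [-0.007 -0.036 -0.017] g 0.9976309489131393 0.0 t 8.0167 j6 1.357949952895252
knob top (np.float64(298.375), np.float64(234.375), np.float64(314.375), np.float64(250.125)) [0.51293535 0.15135124 0.04      ]
red top [0.54130235 0.25565496 0.0485    ]
```

View pics/o3.png

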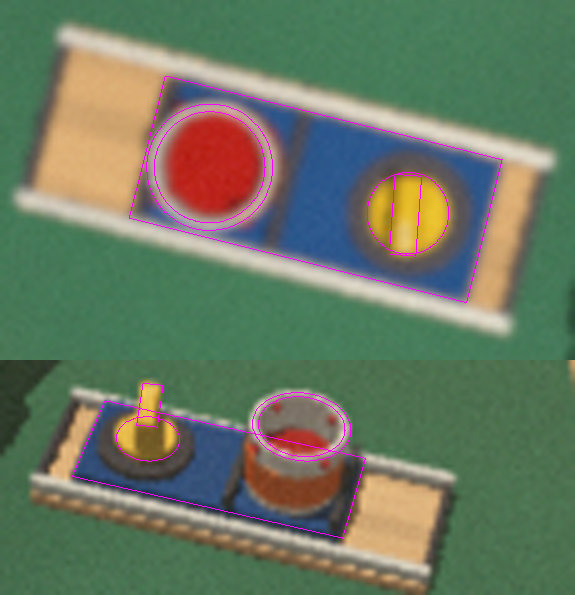

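The knob bar now lies along the model's 1.4 rad outline, at (405,214), and the red paint centre hasn't moved. The carrier is locked where it stood. Now the lid.

>>> arm_command:
  moves:
    - [1,[0.088,0.151,0.2],0]
    - [1,[0.088,0.151,0.4],0]
    - [1,[0.088,0.151,0.6],0]
    - [1,[0.088,0.151,0.75],0]
    - [1,[0.088,0.151,0.85],0]
    - [1,[0.088,0.151,0.89],0]
    - [0.2,[0.088,0.151,0.89],0]
    - [0.2,[0.088,0.151,0.89],0]
    - [0,[0.088,0.151,0.89],0]
    - [0,[0.088,0.151,0.89],0]
    - [-1,[0.088,0.151,0.89],0]
    - [-1,[0.088,0.151,0.89],0]
    - [-1,[0.088,0.151,0.89],0]
    - [-1,[0.088,0.151,0.89],0]
    - [-1,[0.088,0.151,0.89],0]

```text
time: 9.37
tool_pos: [0.5302, -0.1818, 0.0645]
tool_rot: [0.0, 0.994, -0.108, 0.001]
contact_force: [-0.3, -0.5, 6.1]
gripper_width: 0.256
grasp_force: 58.4
```

```bash
python3 plan.py .54 .253 .2; python3 -c "
from ov import *
p=manip.grab_frame('top');s=manip.grab_frame('scene')
cv2.imwrite('pics/g.png',np.vstack([draw(p,[],(390,195,480,260),6),draw(s,[],(190,150,280,205),6)])[:600])"
```

```text
shift units [-0.5559 -2.845  -0.9059] yaw -12.38 tilt 0.12
pos [ 0.5302 -0.1818  0.0645] F [-0.28 -0.54  6.11] T [ 0.065  0.077 -0.003] g 0.25551109692164536 58.35051476955414 t 9.3667 j6 1.3236619708895905
```

View pics/g.png

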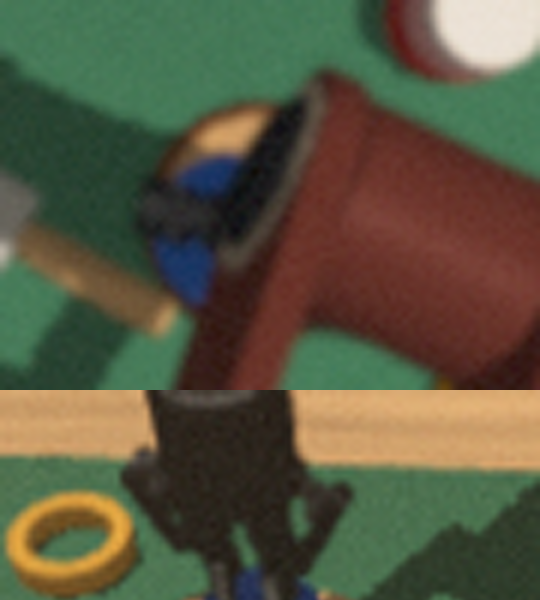

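The fingers hold the grip knob over the blue lid (about 22 mm opening, 58 N). Lifting and carrying.

>>> arm_command:
  moves:
    - [-1,[0,0,-0.2],0]
    - [-1,[0,0,-0.4],0]
    - [-1,[0,0,-0.6],0]
    - [-1,[0,0,-0.8],0]
    - [-1,[-0.1,-0.3,-0.9],0]
    - [-1,[-0.17,-0.6,-0.9],0]
    - [-1,[-0.17,-0.85,-0.9],0]
    - [-1,[-0.17,-0.85,-0.9],0]

```text
time: 10.13
tool_pos: [0.5315, -0.0466, 0.1981]
tool_rot: [-0.001, 0.994, -0.106, -0.0]
contact_force: [1.1, -0.0, -2.7]
gripper_width: 0.259
grasp_force: 59.1
```

>>> arm_command:
  moves:
    - [-1,[-0.17,-0.2,0],0]
    - [-1,[-0.17,-0.4,0],0]
    - [-1,[-0.17,-0.6,0],0]
    - [-1,[-0.17,-0.8,0],0]
    - [-1,[-0.17,-1,0],0]
    - [-1,[-0.17,-1,0],0]

```text
time: 10.63
tool_pos: [0.5389, 0.1043, 0.1974]
tool_rot: [-0.001, 0.994, -0.106, -0.001]
contact_force: [-1.0, 0.8, -1.5]
gripper_width: 0.257
grasp_force: 59.1
```

>>> arm_command:
  moves:
    - [-1,[-0.2,-0.2,0],0]
    - [-1,[-0.2,-0.4,0],0]
    - [-1,[-0.2,-0.6,0],0]
    - [-1,[-0.2,-0.8,0],0]
    - [-1,[-0.2,-0.95,0],0]
    - [-1,[-0.2,-0.98,0],0]
    - [-1,[-0.2,-0.98,0],0]
    - [-1,[-0.2,-0.98,0],0]

```text
time: 11.3
tool_pos: [0.5409, 0.2497, 0.1974]
tool_rot: [0.001, 0.994, -0.108, -0.001]
contact_force: [0.7, -0.0, -0.5]
gripper_width: 0.263
grasp_force: 59.2
```

```bash
python3 plan.py .54 .253 .15; python3 - <<'E'
from ov import *
T=np.array(manip.state()["tool_pos"])
p=manip.grab_frame('top');s=manip.grab_frame('scene')
L=T[:2]; z=T[2]-.0315
sh=[circ(L,z,.037),circ(L,z+.005,.037),circ(L,z-.021,.021),circ([.5406,.2533],.0835,.033)]
a=draw(p,sh,(235,195,310,260),5);b=draw(s,sh,(325,110,400,212),5)
c=np.zeros((510,750,3),np.uint8);c[:325,:375]=a;c[:,375:]=b;cv2.imwrite('pics/h.png',c)
E
```

```text
shift units [-0.0104 -0.0209  0.3162] yaw -12.37 tilt 0.11
pos [0.5409 0.2497 0.1974] F [ 0.65 -0.04 -0.54] T [-0.018 -0.002 -0.015] g 0.2625072828888796 59.15334463119507 t 11.3 j6 2.0947808691571694
```

View pics/h.png

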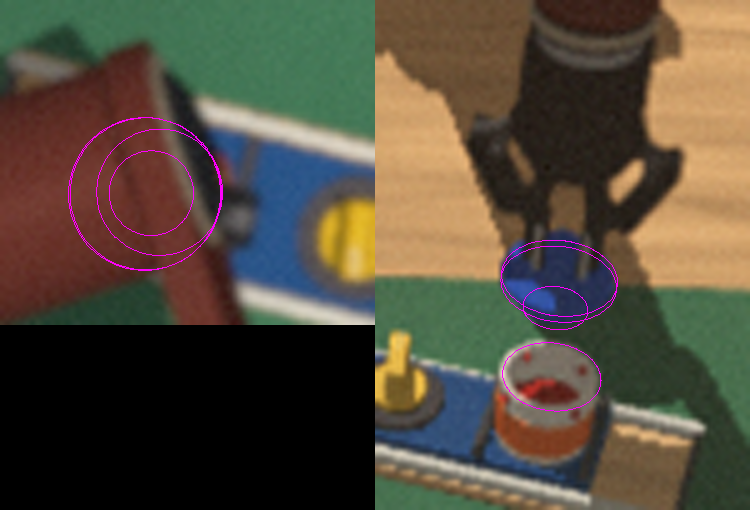

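The lid hangs level, centred over the pot to about 1–2 mm (scene view: lid at (558,280), pot at (549,377)). Lowering to just above the catches.

>>> arm_command:
  moves:
    - [-1,[-0.01,-0.015,0.1],0]
    - [-1,[-0.01,-0.015,0.2],0]
    - [-1,[-0.01,-0.015,0.3],0]
    - [-1,[-0.01,-0.015,0.36],0]
    - [-1,[-0.01,-0.015,0.4],0]
    - [-1,[-0.01,-0.015,0.44],0]
    - [-1,[-0.01,-0.015,0.46],0]
    - [-1,[-0.01,-0.015,0.46],0]
    - [-1,[-0.01,-0.015,0.46],0]

```text
time: 12.15
tool_pos: [0.5405, 0.2532, 0.1298]
tool_rot: [-0.0, 0.994, -0.108, 0.0]
contact_force: [-0.1, 0.6, -0.5]
gripper_width: 0.256
grasp_force: 59.2
```

```bash
python3 plan.py .54 .252 .115
```

```text
shift units [-0.0019  0.0086  0.0986] yaw -12.37 tilt 0.04
pos [0.5405 0.2532 0.1298] F [-0.15  0.61 -0.5 ] T [0.012 0.001 0.009] g 0.25552651174707325 59.15373086929321 t 12.15 j6 2.1001716062578533
```

>>> arm_command:
  moves:
    - [-1,[-0.002,0.004,0.02],0]
    - [-1,[-0.002,0.004,0.03],0]
    - [-1,[-0.002,0.004,0.04],0]
    - [-1,[-0.002,0.004,0.05],0]
    - [-1,[-0.002,0.004,0.06],0]
    - [-1,[-0.002,0.004,0.06],0]

```text
time: 12.65
tool_pos: [0.5403, 0.2526, 0.122]
tool_rot: [0.0, 0.994, -0.108, 0.0]
contact_force: [-3.3, -1.9, 8.5]
gripper_width: 0.258
grasp_force: 60.2
```

```bash
python3 plan.py .54 .252 .115
```

```text
shift units [-0.0013  0.0047  0.0466] yaw -12.35 tilt 0.05
pos [0.5403 0.2526 0.122 ] F [-3.31 -1.9   8.5 ] T [-0.27   0.561  0.048] g 0.25845200833529414 60.20077586174011 t 12.65 j6 2.0994721874290017
```

>>> arm_command:
  moves:
    - [-1,[-0.004,0.004,0.01],0]
    - [-1,[-0.004,0.004,0.02],0]
    - [-1,[-0.004,0.004,0.03],0]
    - [-1,[-0.004,0.004,0.04],0]
    - [-1,[-0.004,0.004,0.04],0]

```text
time: 13.07
tool_pos: [0.5417, 0.2528, 0.1189]
tool_rot: [-0.001, 0.994, -0.108, 0.003]
contact_force: [-0.7, -1.8, 13.3]
gripper_width: 0.258
grasp_force: 62.2
```

```bash
python3 plan.py .54 .252 .115
```

```text
shift units [-0.0098  0.0079  0.0258] yaw -12.36 tilt 0.35
pos [0.5417 0.2528 0.1189] F [-0.69 -1.76 13.26] T [-0.576  0.473 -0.027] g 0.2581696235181411 62.179176807403564 t 13.0667 j6 2.0993590144328547
```

>>> arm_command:
  moves:
    - [-1,[0,0,0.01],0]
    - [-1,[0,0,0.02],0]
    - [-1,[0,0,0.03],0]
    - [-1,[0,0,0.035],0]
    - [-1,[0,0,0.035],0]

```text
time: 13.48
tool_pos: [0.5417, 0.2529, 0.1148]
tool_rot: [-0.001, 0.994, -0.108, 0.003]
contact_force: [-6.0, -4.6, 20.7]
gripper_width: 0.259
grasp_force: 61.0
```

```bash
python3 plan.py .54 .252 .115
```

```text
shift units [-0.0101  0.0084 -0.0011] yaw -12.36 tilt 0.34
pos [0.5417 0.2529 0.1148] F [-6.04 -4.63 20.66] T [-0.172  0.986  0.099] g 0.2594221399842306 61.027827858924866 t 13.4833 j6 2.099040114544837
```

>>> arm_command:
  moves:
    - [-1,[-0.004,0.003,0.01],0]
    - [-1,[-0.004,0.003,0.01],0]
    - [-1,[-0.004,0.003,0.01],0]

```text
time: 13.73
tool_pos: [0.5418, 0.2526, 0.1137]
tool_rot: [-0.001, 0.994, -0.108, 0.004]
contact_force: [-4.0, -3.1, 20.6]
gripper_width: 0.256
grasp_force: 62.0
```

```bash
python3 plan.py .54 .252 .115;  python3 - <<'E'
from ov import *
p=manip.grab_frame('scene')
P=[.5406,.2533]
sh=[circ(P,.0835,.037),circ(P,.0885,.037)]
cv2.imwrite('pics/i.png',np.hstack([draw(p,[],(335,160,383,212),8),draw(p,sh,(335,160,383,212),8)]))
E
```

```text
shift units [-0.0111  0.0066 -0.009 ] yaw -12.39 tilt 0.48
pos [0.5418 0.2526 0.1137] F [-4.05 -3.09 20.63] T [-0.387  0.588 -0.09 ] g 0.2560865889871918 62.01721429824829 t 13.7333 j6 2.0993947566166637
```

View pics/i.png

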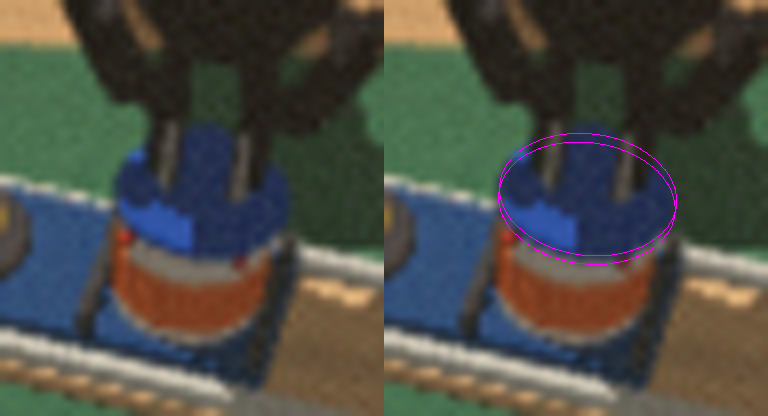

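>>> arm_command:
  moves:
    - [-1,[-0.004,0.003,0.006],0]
    - [-1,[-0.004,0.003,0.012],0]
    - [-1,[-0.004,0.003,0.018],0]
    - [-1,[-0.004,0.003,0.018],0]

```text
time: 14.12
tool_pos: [0.5419, 0.2526, 0.1136]
tool_rot: [-0.002, 0.994, -0.108, 0.004]
contact_force: [-8.5, -5.0, 30.5]
gripper_width: 0.254
grasp_force: 63.0
```

```bash
python3 plan.py .54 .252 .115
```

```text
shift units [-0.0112  0.0068 -0.0095] yaw -12.39 tilt 0.54
pos [0.5419 0.2526 0.1136] F [-8.51 -4.96 30.54] T [-0.637  1.326 -0.228] g 0.25359554348017227 63.027942180633545 t 14.1167 j6 2.0993787472806194
```

>>> arm_command:
  moves:
    - [-1,[-0.004,0.004,-0.01],0]
    - [-1,[-0.008,0.008,-0.02],0]
    - [-1,[-0.008,0.008,-0.03],0]
    - [-1,[-0.008,0.008,-0.03],0]

```text
time: 14.45
tool_pos: [0.5401, 0.252, 0.1138]
tool_rot: [-0.002, 0.994, -0.108, 0.005]
contact_force: [3.2, 2.0, 11.0]
gripper_width: 0.255
grasp_force: 60.8
```

```bash
python3 plan.py .54 .252 .115
```

```text
shift units [-0.0008 -0.0001 -0.0083] yaw -12.38 tilt 0.62
pos [0.5401 0.252  0.1138] F [ 3.23  2.   11.  ] T [ 0.278 -0.46   0.008] g 0.25476106473799176 60.78096270561218 t 14.45 j6 2.098253994197147
```

>>> arm_command:
  moves:
    - [-1,[0,0,-0.01],0]
    - [-1,[0,0,-0.015],0]
    - [-1,[0,0,-0.02],0]
    - [-1,[0,0,-0.02],0]

```text
time: 14.78
tool_pos: [0.5387, 0.2515, 0.1139]
tool_rot: [-0.002, 0.994, -0.108, 0.003]
contact_force: [6.5, 2.7, 3.6]
gripper_width: 0.258
grasp_force: 59.9
```

```bash
python3 plan.py .54 .252 .115
```

```text
shift units [ 0.0078 -0.0053 -0.007 ] yaw -12.39 tilt 0.41
pos [0.5387 0.2515 0.1139] F [6.54 2.73 3.58] T [ 0.496 -1.049 -0.099] g 0.2576537454457789 59.94639337062836 t 14.7833 j6 2.098372899797051
```

>>> arm_command:
  moves:
    - [-1,[0.006,-0.004,-0.01],0]
    - [-1,[0.006,-0.004,-0.016],0]
    - [-1,[0.006,-0.004,-0.016],0]

```text
time: 15.03
tool_pos: [0.5383, 0.2516, 0.1143]
tool_rot: [-0.001, 0.994, -0.108, 0.002]
contact_force: [6.0, 3.3, -2.0]
gripper_width: 0.254
grasp_force: 59.4
```

```bash
python3 plan.py .54 .252 .115; python3 - <<'E'
from ov import *
p=manip.grab_frame('scene'); t=manip.grab_frame('top')
blu=lambda h,S,v:(h>100)&(h<125)&(S>150)&(v>40)
b=blob(p,(345,170,376,200),blu); print(b['bb'])
for z in(.0835,.0875,.0915):
    q=np.array([proj(p,X) for X in circ([.5400,.2525],z,.037)]); print(z,q.min(0),q.max(0))
q=np.array([proj(p,X) for X in circ([.5295,-.1818],.033,.037)]); print("slice pred",q.max(0),"meas 242.1,194.9")
E
```

```text
shift units [ 0.0104 -0.0054 -0.0044] yaw -12.38 tilt 0.21
pos [0.5383 0.2516 0.1143] F [ 6.02  3.28 -1.99] T [ 0.52  -1.239  0.012] g 0.2544763071533175 59.365718364715576 t 15.0333 j6 2.098426609899395
(np.float64(348.875), np.float64(183.125), np.float64(360.125), np.float64(190.125))
0.0835 [348.57667083 177.1144925 ] [370.65397553 192.42080074]
0.0875 [348.66928797 176.25078714] [370.79498047 191.55634479]
0.0915 [348.76227904 175.38341089] [370.93654902 190.68802071]
slice pred [243.79068023 196.09329511] meas 242.1,194.9
```

>>> arm_command:
  moves:
    - [-1,[0.008,-0.006,-0.01],0]
    - [-1,[0.008,-0.006,-0.012],0]
    - [-1,[0.008,-0.006,-0.012],0]

```text
time: 15.38
tool_pos: [0.5383, 0.2516, 0.1147]
tool_rot: [0.0, 0.994, -0.108, -0.0]
contact_force: [5.3, 2.1, -6.5]
gripper_width: 0.258
grasp_force: 59.0
```

```bash
python3 plan.py .54 .252 .115
```

```text
shift units [ 0.0103 -0.0049 -0.0018] yaw -12.37 tilt 0.02
pos [0.5383 0.2516 0.1147] F [ 5.28  2.15 -6.45] T [ 0.393 -1.196 -0.021] g 0.2577042495265547 59.045793414115906 t 15.3833 j6 2.098674377623326
```

The lid resists a 6.5 N upward pull without moving, so it has snapped in. Pressing down again firmly, then settling near 12 N.

>>> arm_command:
  moves:
    - [-1,[0.003,-0.002,0.012],0]
    - [-1,[0.003,-0.002,0.024],0]
    - [-1,[0.003,-0.002,0.036],0]
    - [-1,[0.003,-0.002,0.048],0]
    - [-1,[0.003,-0.002,0.06],0]
    - [-1,[0.003,-0.002,0.06],0]
    - [-1,[0.003,-0.002,0.06],0]

```text
time: 15.97
tool_pos: [0.5393, 0.2517, 0.1136]
tool_rot: [0.001, 0.994, -0.108, -0.001]
contact_force: [-13.6, -7.1, 27.6]
gripper_width: 0.26
grasp_force: 63.0
```

```bash
python3 plan.py .54 .252 .115
```

```text
shift units [ 0.0042 -0.0026 -0.0095] yaw -12.35 tilt 0.13
pos [0.5393 0.2517 0.1136] F [-13.6   -7.06  27.56] T [-0.802  2.156 -0.058] g 0.2600099922876311 63.029860854148865 t 15.9667 j6 2.098647133744485
```

>>> arm_command:
  moves:
    - [-1,[-0.003,0.002,-0.01],0]
    - [-1,[-0.005,0.003,-0.021],0]
    - [-1,[-0.005,0.003,-0.021],0]
    - [-1,[-0.005,0.003,-0.021],0]
    - [-1,[-0.005,0.003,-0.021],0]

```text
time: 16.38
tool_pos: [0.5392, 0.2517, 0.1138]
tool_rot: [-0.0, 0.994, -0.108, 0.001]
contact_force: [-2.1, -2.2, 11.3]
gripper_width: 0.254
grasp_force: 61.1
```

```bash
python3 plan.py .54 .252 .115
```

```text
shift units [ 0.005  -0.0035 -0.0083] yaw -12.36 tilt 0.08
pos [0.5392 0.2517 0.1138] F [-2.05 -2.21 11.27] T [-0.097  0.295  0.012] g 0.25361481185030016 61.083778738975525 t 16.3833 j6 2.0985743886955186
```

```bash
python3 -c "
from h import *
for _ in range(3): manip.grab_frame('top'); print(np.round(manip.state()['contact_force'],1))
print(manip.job_done())"
```

```text
[-1.6 -2.2 12. ]
[-2.2 -2.1 12.1]
[-2.4 -2.3 11.4]
the job is handed in; nothing more can be done
None
```

I turned the clamp knob to its stop, snapped the lid home (it held against a 6.5 N upward pull), and handed the job in with the fingers still gripping the lid and pressing down at about 11–12 N; I got no verdict back.

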